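# Hang the dish carrier on the drop-latch peg

## Task

Hang the loaded glass-dish carrier (blue tab) by its eye on the stand's peg to cool: push the eye over the peg so that it lifts the red drop latch, on to the collar until the latch falls shut behind it, then draw the carrier gently back until it stops against the fallen latch, hold it so for a moment to feel that it is caught, and leave it hanging there at rest. It is glassware: keep it upright, use only light force on the peg and latch (a few newtons, never as much as 20 N), and leave everything else on the bench where it stands.

Things in the scene. Friction and masses are not known exactly. Their poses are not given: they have to be found in the camera images.
- carrier: Carrier to hang: steel, about 0.45 kg: round base 104 mm across, four glass dishes between two side straps, a bridge at 96 mm height and on it an upright plate 6 mm thick, 30 mm wide, topping out at 182 mm, with a round eye; its blue top part is the finger tab. Origin: centre of the underside, z up; x square to the plate (the eye's axis), y along its width. It may hang either way round.
- carrier_eye (a point): Centre of the carrier's eye (through-hole 18 mm diameter along the carrier's x), 118 mm above its underside.
- carrier_tab (a point): Centre of the finger tab, 162 mm above the carrier's underside, 44 mm straight above the eye's centre; the tab is 6 mm thick (carrier x), 30 mm wide (carrier y) and free from 127 to 182 mm height.
- stand: Fixed stand: drip tray 220 x 150 x 18 mm, round post 220 mm high, boss. In the boss, axis 200 mm high, a level 16 mm rod points along the stand's -x, clamped at an extension that differs by +-12 mm each time and is not measured. On it a 26 mm dark collar, outer face 68 to 92 mm from the post's axis, then the peg, 12 mm thick, 45 mm long, and an 8 mm cone. Origin: post's axis at the bench; z up.
- latch (a joint): Red drop latch under the peg, pivot on the peg's axis 25 mm out from the collar's face: 4 mm thick blade, 10 mm wide along the peg, 20 mm down from the axis, 20 g. 0 = hangs shut, cannot swing outwards; to 1.45 rad = swung inboard and up by the eye. Falls once the eye's plate is within 1 mm of the collar, or 3 mm if let down on the peg. Shut, it leaves the eye 14 mm of play.
- empty_carrier: Bystander: the same carrier without dishes, grey tab. Origin: centre of the underside.
- media_bottle: Bystander: clear glass bottle with a blue cap, 86 mm diameter, 181 mm high. Origin: centre of the underside.
- tip_box: Bystander: white pipette tip box 85 x 125 mm, tips to 86 mm, its clear blue lid open at the back, 135 mm high. Origin: centre of the underside.
- notebook: Bystander: dark grey notebook with a red band, 145 x 205 x 18 mm. Origin: centre of the underside.
- vial_rack: Bystander: white rack of small glass vials, 60 x 150 mm, 57 mm high. Origin: centre of the underside.
- dish_stack: Bystander: three loose glass dishes in a stack, 94 mm diameter, 57 mm high. Origin: centre of the underside.
- mini_centrifuge: Bystander: round white mini centrifuge with a clear dome, 148 mm diameter, 114 mm high. Origin: centre of the underside.
There are look-alikes about, which are no part of the job. Leave any green look-alike of the carrier alone.

How it is judged:
By the outcome, as a careful person would: the job done as asked, in the order asked, and still so for the second after the job is handed in, with the robot touching nothing.
It also fails if it takes over 64 s, if anything falls off the work surface, if the arm or the gripper's body presses on something with over 40 N, if the wrist force passes 120 N, or if a joint passes its speed limit or range.

## Robot

A 6-joint arm with a two-finger parallel gripper is mounted at the origin on the work surface. World frame = base frame: x ahead of the robot, y to its left, z up, the work surface at z = 0. Lengths are in m, angles in rad, forces in N, time in s.
With the tool pointing down it reaches from about 0.35 to 0.775 m from the base axis. Payload 7.3 kg.
Tool frame: the origin (TCP) lies at the centre of the arm's flange, where the gripper is bolted on; the fingertips stand 178 mm ahead of it and the grasp point (between the pads) lies 159 mm ahead of it; z points along the fingers, y is the line along which they close (so a half turn about z gives the same grasp; the last joint's range is limited). The gripper opens to 92 mm and grips with 3 to 60 N. Pads are 19 mm wide; open, the fingers measure 130 mm over their backs; the gripper's body (75 mm by 190 mm) begins 47 mm behind the grasp point.
Start: joints at [0.963, 0.342, 1.524, -0, 1.275, -0.146], TCP at [0.234, 0.47, 0.405] pointing down, gripper open.
Joint ranges: [-2.53, 2.53], [-0.77, 2.02], [0.04, 2.7], [-1, 4.14], [0.28, 2.66], [-3.11, 3.11]. Speed limits (rad/s): [2.57, 2.57, 3.14, 3.14, 3.14, 3.14].

## Interface

Orientations are given as [roll, pitch, yaw] about the fixed x, y, z axes, in that order (R = Rz(yaw) Ry(pitch) Rx(roll)).
In Python, from cell import telemetry, vision, ticket gives the robot as it stands.
- The arm moves only by the shell command python3 -m crank 'ROWS' [FORCE]. ROWS is JSON, a list of rows, each a list of 5 numbers: the gripper command: -1 is shut, 1 is fully open, values between are in proportion, then the shift along the tool's x, y, z in mm, then the turn about the tool's z in rad. In form: [[fingers, dx, dy, dz, roll], ...]. A call has 1 to 12 rows; each row is the pose to reach, as a shift and turn from the pose commanded when the call began, along the tool's axes at that moment; what a row does not reach only later rows make up. A row lasts 1/12 s, in which the tool goes at most 41.7 mm and 7.16 degrees, less where a joint would pass 70% of its speed; a pose out of reach is approached as far as the arm can. A call with a gripper value outside its range is refused whole. The fingers move at their own pace and stop on an object; FORCE is the grip in N (left out, the last holds). Time passes only in rows, so rows that repeat a pose let the fingers close. It gives the time, the measured TCP pose, the force, the opening and the grip force at its end, in the units of the state.
- telemetry.observe(): the state, without advancing time (a new reading comes with each control period).
- vision.read_camera(name): name is "side" or "top" or "wrist"; returns (picture, depth): 384x512x3 uint8, red, green, blue; 384x512 float32, m along the optical axis (not along the pixel's ray), 0 where there is no reading.
- vision.get_calibration(name): a dict with "camera_matrix" (3x3 intrinsics, pixels), "rvec" (rotation vector, rad) and "tvec" (3), from world to camera coordinates, as OpenCV has them. Camera axes: x right, y down, z forward; pixel columns grow to the right and rows downward; lengths in m; the calibration is good to about 2 mm. A picture is of the moment at which its call begins: read the wrist's pose just before it. get_calibration takes no time and is no camera call; for the wrist camera it gives the pose at the moment of the call.
- ticket.hand_in(): hands the job in; it is judged then, once.
The state is a dict: "time": time; "qpos": joint angles; "qvel": joint speeds; "joint_efforts": joint torques, N m; "tool_pos": TCP position; "tool_rot": TCP orientation; "contact_force": force on the tool from outside, world axes, zero at the start; "torque": the same for the moment, N m; "opening": finger opening in m; "grip_force": force on a finger pad.
Only numpy, scipy, OpenCV 4.12 (cv2) and the standard library are available. Lean on these libraries where they do the work, as an engineer would, in place of code of your own. Each camera call takes 0.05 s, during which the arm holds its last target. There are 200 camera calls.

## Working session

There is one attempt and no reset: what is moved stays moved. The work goes in short steps, Python scripts to look and compute and a shell command to move; the robot and the scene stay as the last step left them, time stands still between calls to the robot, and variables do not carry over. Pictures are saved under pics/ and viewed, at most 10 in all, crops included, and the job is handed in when it is done.

```bash
ls; mkdir -p pics
cat > h.py <<'E'
import numpy as np, cv2
from cell import telemetry, vision, ticket
def cam(n):
    c=vision.get_calibration(n);K=np.array(c["camera_matrix"],float);R=cv2.Rodrigues(np.array(c["rvec"],float))[0];t=np.array(c["tvec"],float).ravel()
    return K,R,t
def look(n):
    c=cam(n);p,d=vision.read_camera(n);return p,d,c
def ray(c,u,v):
    K,R,t=c;return -R.T@t,R.T@np.linalg.inv(K)@np.array([u,v,1.])
def onz(c,u,v,z):
    o,r=ray(c,u,v);return o+r*(z-o[2])/r[2]
def cloud(d,c):
    K,R,t=c;v,u=np.mgrid[:d.shape[0],:d.shape[1]]
    P=np.stack([(u-K[0,2])/K[0,0]*d,(v-K[1,2])/K[1,1]*d,d],-1)
    return (P-t)@R
def tri(obs):
    A=np.zeros((3,3));b=np.zeros(3)
    for o,r in obs:
        r=r/np.linalg.norm(r);M=np.eye(3)-np.outer(r,r);A+=M;b+=M@o
    return np.linalg.solve(A,b)
def save(n,p): cv2.imwrite('pics/'+n+'.png',p[:,:,::-1])
E
python3 - <<'E'
from h import *
a=[]
for n in("side","top"):
    p,d,c=look(n);np.savez('/tmp/'+n,p=p,d=d);save(n,p);K,R,t=c;print(n,K[0,0],-R.T@t,R[2])
print(telemetry.observe())
E
```

```text
pics
side 463.87864784156267 [-0.0800534  -0.84904621  1.13350548] [ 0.43194887  0.58250729 -0.68855314]
top 493.2311232530909 [0.28115718 0.00804664 1.91086789] [ 0.15479385 -0.02051445 -0.98773378]
{'time': 0.1, 'qpos': array([ 9.62979279e-01,  3.42668648e-01,  1.52491258e+00, -3.40118334e-05,
        1.27536352e+00, -1.46006572e-01]), 'qvel': array([-0.00067355, -0.00092174, -0.0021459 , -0.00157564,  0.0004229 ,
       -0.00112143]), 'joint_efforts': array([ 1.64785597e-03, -4.32005453e+01, -2.44693923e+01,  7.20670586e-02,
        5.25534747e-02, -6.57912415e-05]), 'tool_pos': array([0.23384769, 0.46991963, 0.40410929]), 'tool_rot': array([-3.14025021e+00, -1.64535598e-04,  2.67979199e+00]), 'contact_force': array([ 0.2837162 , -0.19640336, -0.41473507]), 'torque': array([-0.02477677, -0.00784112,  0.04263162]), 'grip_force': 0.0, 'opening': 0.09157440430038927}
```

View pics/side.png

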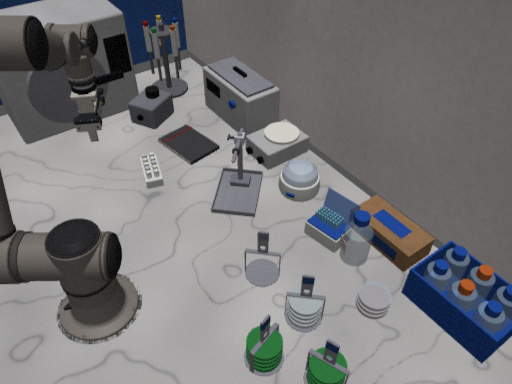

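View pics/top.png

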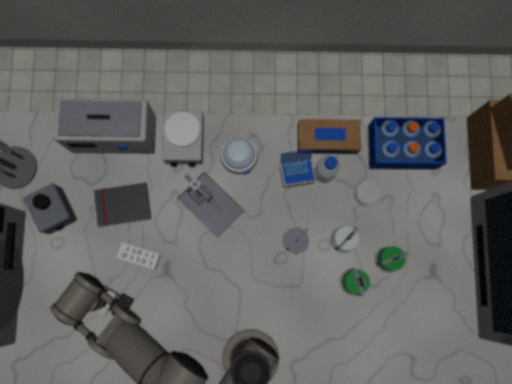

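The side view shows the loaded carrier at about (305,300) with its tab at (307,286), the grey empty carrier at (262,262), the stand at (238,165) and the green look-alikes at (265,345) and (327,365). In the top view the carrier is at (346,238) and the stand at (210,200). Next I take rough positions from depth.

Run:
```python
from h import *
im=[]
for n,boxes in(("side",dict(carr=(280,270,330,330),stand=(210,125,265,215))),("top",dict(carr=(328,220,364,256),stand=(176,170,244,238)))):
    z=np.load(f'/tmp/{n}.npz');p,d=z['p'],z['d'];c=cam(n);P=cloud(d,c)
    for k,(a,b,e,f) in boxes.items():
        q=P[b:f,a:e].reshape(-1,3);q=q[d[b:f,a:e].ravel()>0]
        for lo,hi in((.005,.03),(.03,.12),(.12,.18),(.185,.23)):
            s=q[(q[:,2]>lo)&(q[:,2]<hi)]
            if len(s)>3: print(n,k,lo,len(s),np.median(s,0).round(3),s.min(0).round(3),s.max(0).round(3))
        im.append(cv2.resize(p[b:f,a:e],(390,290),interpolation=cv2.INTER_CUBIC))
save('crops',np.vstack([np.hstack(im[:2]),np.hstack(im[2:])]))
```

```text
side carr 0.005 275 [ 0.432 -0.378  0.009] [ 0.374 -0.421  0.005] [ 0.597 -0.203  0.03 ]
side carr 0.03 1111 [ 0.436 -0.371  0.08 ] [ 0.402 -0.405  0.03 ] [ 0.494 -0.314  0.12 ]
side carr 0.12 159 [ 0.446 -0.361  0.152] [ 0.435 -0.371  0.12 ] [ 0.459 -0.346  0.18 ]
side stand 0.005 1356 [0.608 0.185 0.01 ] [0.452 0.029 0.005] [0.787 0.534 0.03 ]
side stand 0.03 733 [0.75  0.296 0.067] [0.608 0.186 0.03 ] [0.868 0.471 0.119]
side stand 0.12 40 [0.618 0.192 0.14 ] [0.612 0.189 0.121] [0.624 0.205 0.179]
side stand 0.185 273 [0.601 0.183 0.208] [0.529 0.105 0.187] [0.655 0.241 0.224]
top carr 0.005 119 [ 0.45  -0.346  0.007] [ 0.388 -0.435  0.005] [ 0.525 -0.295  0.028]
top carr 0.03 501 [ 0.446 -0.349  0.079] [ 0.404 -0.4    0.031] [ 0.493 -0.309  0.117]
top carr 0.12 19 [ 0.446 -0.35   0.163] [ 0.436 -0.366  0.126] [ 0.46  -0.344  0.178]
top stand 0.005 1120 [0.59  0.168 0.009] [0.453 0.033 0.005] [0.719 0.299 0.03 ]
top stand 0.03 71 [0.703 0.066 0.048] [0.606 0.035 0.03 ] [0.712 0.238 0.12 ]
top stand 0.185 308 [0.604 0.192 0.208] [0.531 0.108 0.189] [0.659 0.241 0.224]
```

View pics/crops.png

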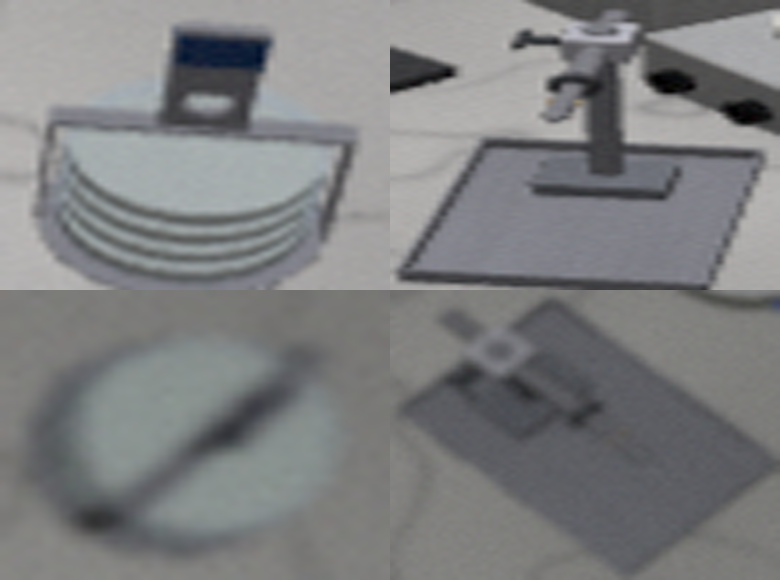

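The crops show the carrier's blue tab and eye, and the stand's peg pointing toward the robot at about -137°. The carrier's plate normal is near 45°, so little turning is needed. I'll check the wrist camera's offset and fit the rough axes.

```bash
cat >> h.py <<'E'
from scipy.spatial.transform import Rotation as Ro
def tool():
    s=telemetry.observe();return s["tool_pos"],Ro.from_euler('xyz',s["tool_rot"]).as_matrix(),s
def plan(target,yaw):
    p,R,s=tool();d=R.T@(np.array(target)-p)*1000;y=s["tool_rot"][2]
    w=-(yaw-y);w=(w+np.pi)%(2*np.pi)-np.pi
    print('shift mm',d.round(1),'roll',round(w,4),'pos',p.round(4),'yaw',round(y,4))
E
python3 - <<'E'
from h import *
p,R,s=tool();K,Rc,t=cam("wrist")
print(K[0,0],R.T@(-Rc.T@t-p),(Rc@R).round(3))
for n,(a,b,e,f) in(("side",(210,125,265,215)),("top",(176,170,244,238))):
    z=np.load(f'/tmp/{n}.npz');d=z['d'];P=cloud(d,cam(n))[b:f,a:e];v=P[...,2]
    q=P[(v>.19)&(v<.23)]
    C=q[:,:2].mean(0);U=np.linalg.svd(q[:,:2]-C)[2][0];pr=(q[:,:2]-C)@U
    print(n,C,U,np.degrees(np.arctan2(U[1],U[0])),np.c_[np.histogram(pr,12)])if 0 else print(n,C,U,pr.min(),pr.max())
z=np.load('/tmp/top.npz');d=z['d'];P=cloud(d,cam("top"))
for nm,(a,b,e,f) in(("empty",(280,225,312,256)),("carrier",(328,220,364,256))):
    q=P[b:f,a:e];q=q[q[...,2]>.003];print(nm,len(q),np.percentile(q,[3,50,97],axis=0).round(3).tolist())
plan([.40,.02,.42],2.36)
E
```

```text
320.54232612103795 [ 0.08170511 -0.00049063  0.02023916] [[-0.001  1.     0.001]
 [-0.953 -0.    -0.302]
 [-0.302 -0.001  0.953]]
side [0.59603505 0.17642976] [-0.65097529 -0.75909892] -0.0835083153200089 0.09737060056297697
top [0.60022306 0.18428404] [-0.66310955 -0.74852236] -0.07542962747106154 0.10232314971487155
empty 406 [[0.387, -0.227, 0.003], [0.442, -0.169, 0.007], [0.499, -0.115, 0.179]]
carrier 735 [[0.396, -0.425, 0.003], [0.446, -0.35, 0.076], [0.517, -0.302, 0.176]]
shift mm [-349.2 -328.8  -15.5] roll 0.3198 pos [0.2338 0.4699 0.4041] yaw 2.6798
```

Run:
```python
from h import *
plan([.50,.10,.50],2.42)
```

```text
shift mm [-403.1 -212.7  -95.7] roll 0.2598 pos [0.2338 0.4699 0.4041] yaw 2.6798
```

```bash
python3 -m crank '[[1,-34,-18,-8,0.02],[1,-68,-36,-16,0.05],[1,-102,-54,-24,0.07],[1,-135,-71,-32,0.09],[1,-168,-89,-40,0.11],[1,-202,-106,-48,0.13],[1,-235,-124,-56,0.15],[1,-269,-142,-64,0.17],[1,-302,-160,-72,0.2],[1,-336,-178,-80,0.22],[1,-370,-195,-88,0.24],[1,-403,-213,-96,0.26]]'
python3 - <<'E'
from h import *
p,d,c=look("wrist");save('w1',p);np.savez('/tmp/w1',p=p,d=d,K=c[0],R=c[1],t=c[2]);plan([.47,-.08,.50],2.42)
E
```

```text
time: 1.1
tool_pos: [0.5006, 0.098, 0.5009]
tool_rot: [-3.141, -0.0, 2.419]
contact_force: [0.3, 1.6, -0.5]
opening: 0.0919
grip_force: 0.0
shift mm [ -90.2 -151.9    2.3] roll -0.0067 pos [0.5038 0.0934 0.5018] yaw 2.4133
```

View pics/w1.png

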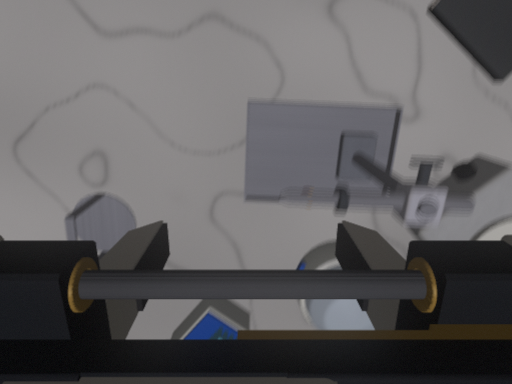

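The wrist view shows the peg from its tip at about (280,195), past the collar at (342,200), to the boss at (425,203). The arm was still settling. I'll take two still views separated along tool x.

```bash
python3 - <<'E'
from h import *
p,d,c=look("wrist");np.savez('/tmp/w2',p=p,d=d,K=c[0],R=c[1],t=c[2]);save('w2',p)
E
python3 -m crank '[[1,-20,0,0,0],[1,-45,10,0,0],[1,-70,20,0,0],[1,-80,20,0,0],[1,-80,20,0,0],[1,-80,20,0,0],[1,-80,20,0,0]]'
python3 - <<'E'
from h import *
p,d,c=look("wrist");np.savez('/tmp/w3',p=p,d=d,K=c[0],R=c[1],t=c[2]);save('w3',p)
im=[]
for n in("w2","w3"):
    z=np.load(f'/tmp/{n}.npz');p,d=z['p'],z['d'];c=(z['K'],z['R'],z['t']);P=cloud(d,c);v=P[...,2]
    m=(v>.185)&(v<.23)&(d>0)&(P[...,0]>.48)&(P[...,0]<.72)&(P[...,1]>.03)&(P[...,1]<.3)
    ys,xs=np.nonzero(m);print(n,m.sum(),xs.min(),xs.max(),ys.min(),ys.max())
    q=P[m];C=q.mean(0);U=np.linalg.svd(q[:,:2]-C[:2])[2][0];U=U*np.sign(-U[0]);pr=(q[:,:2]-C[:2])@U;la=(q[:,:2]-C[:2])@[-U[1],U[0]]
    print(C,U,telemetry.observe()["tool_rot"][2])
    for a in np.arange(-.1,.1,.008):
        k=(pr>a)&(pr<a+.008)
        if k.sum()>2:print(round(a,3),k.sum(),la[k].min().round(4),la[k].max().round(4),np.median(la[k]).round(4),q[k][:,2].max().round(4))
    y0=max(ys.min()-15,0);im.append(cv2.resize(p[y0:y0+75,xs.min()-20:xs.min()+180],(800,300),interpolation=cv2.INTER_CUBIC));print('crop',xs.min()-20,y0)
save('pegs',np.vstack(im))
E
```

```text
time: 1.78
tool_pos: [0.5721, 0.0627, 0.5007]
tool_rot: [-3.141, -0.001, 2.421]
contact_force: [0.1, 0.5, -0.1]
opening: 0.092
grip_force: 0.0
w2 4779 283 479 145 211
[0.59681559 0.18401007 0.20762742] [-0.65280175 -0.7575288 ] 2.420726544362723
-0.076 138 0.0007 0.0149 0.0061 0.2084
-0.068 142 0.0004 0.0149 0.0059 0.2086
-0.06 150 0.0001 0.0149 0.0059 0.209
-0.052 66 0.0003 0.0147 0.0073 0.2082
-0.044 322 -0.0331 0.0235 -0.0011 0.216
-0.036 433 -0.0334 0.0235 -0.0047 0.2214
-0.028 633 -0.0339 0.0221 -0.0077 0.221
-0.02 492 -0.0343 0.0221 0.0008 0.2205
-0.012 514 -0.0108 0.0225 0.0027 0.2154
-0.004 146 -0.003 0.0121 0.0029 0.2083
0.004 156 -0.0035 0.0119 0.0026 0.209
0.012 148 -0.0041 0.0102 0.0017 0.2088
0.02 149 -0.0044 0.0102 0.0015 0.2085
0.028 154 -0.0049 0.0105 0.0012 0.2087
0.036 148 -0.0097 0.0125 -0.0005 0.2134
0.044 289 -0.0103 0.0146 -0.0004 0.2139
0.052 115 -0.0039 0.0074 0.0006 0.2065
0.06 112 -0.0044 0.0077 0.0003 0.2065
0.068 123 -0.0059 0.0084 -0.0008 0.2065
0.076 113 -0.0062 0.0078 -0.0007 0.2072
0.084 116 -0.0055 0.0061 -0.0009 0.2072
0.092 98 -0.0055 0.0061 -0.0012
[... 292 characters left out ...]
0.0344 0.0221 0.0009 0.2185
-0.036 535 -0.0352 0.0211 -0.0043 0.2214
-0.028 706 -0.0352 0.0213 -0.0058 0.2214
-0.02 538 -0.0356 0.0211 0.0012 0.2207
-0.012 541 -0.012 0.0203 0.0033 0.2156
-0.004 180 -0.0043 0.0108 0.0026 0.209
0.004 178 -0.0051 0.0108 0.0026 0.209
0.012 178 -0.0052 0.0097 0.0017 0.2101
0.02 186 -0.0053 0.0098 0.0018 0.2085
0.028 175 -0.006 0.0098 0.001 0.2092
0.036 198 -0.011 0.014 0.0003 0.2146
0.044 318 -0.011 0.0141 0.001 0.2141
0.052 133 -0.0051 0.0065 0.0009 0.207
0.06 138 -0.0052 0.0065 0.0002 0.2076
0.068 152 -0.0069 0.0073 -0.0002 0.2065
0.076 138 -0.0061 0.0064 -0.0006 0.2077
0.084 142 -0.0061 0.0056 -0.0007 0.2067
0.092 110 -0.0061 0.0048 -0.0013 0.2065
crop 240 49
```

View pics/pegs.png

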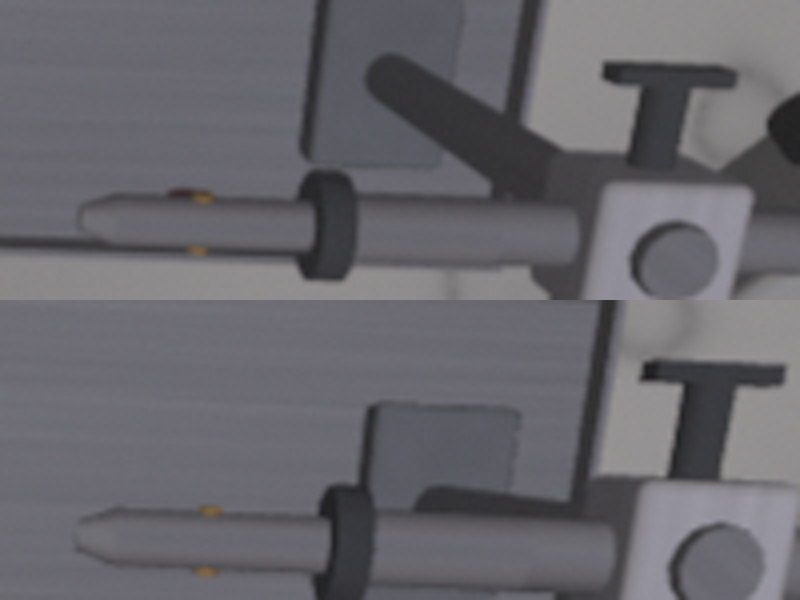

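The crops show the peg tip at left, with gold pivots about 55% of the way to the collar, then the dark collar and the boss; the rod is clear in both views. Now I fit the axis.

Run:
```python
from h import *
res=[]
for n in("w2","w3"):
    z=np.load(f'/tmp/{n}.npz');d=z['d'];c=(z['K'],z['R'],z['t']);P=cloud(d,c);v=P[...,2]
    m=(v>.19)&(v<.23)&(d>0)&(P[...,0]>.48)&(P[...,0]<.72)&(P[...,1]>.03)&(P[...,1]<.3)
    q=P[m];C=np.array([.597,.183]);U=np.array([-.655,-.756])
    for it in range(5):
        U/=np.linalg.norm(U);N=np.array([-U[1],U[0]]);pr=(q[:,:2]-C)@U;la=(q[:,:2]-C)@N
        X=[];Y=[]
        for a in np.r_[np.arange(-.004,.032,.004),np.arange(.056,.092,.004)]:
            k=(pr>a)&(pr<a+.004)&(abs(la)<.012)
            if k.sum()>20:X.append(a+.002);Y.append((np.percentile(la[k],3)+np.percentile(la[k],97))/2)
        s,b=np.polyfit(X,Y,1);C=C+b*N;U=U+s*N
    U/=np.linalg.norm(U);N=np.array([-U[1],U[0]]);pr=(q[:,:2]-C)@U;la=(q[:,:2]-C)@N
    col=(abs(la)>.009)&(pr>.02)&(abs(la)<.015);k=abs(la)<.0065
    top=q[(abs(la)<.003)&(pr>.06)&(pr<.085)][:,2]
    cf=np.percentile(pr[col],[2,98]);tip=pr[k].max()
    print(n,C,U,'residual',np.std(np.array(Y)-0).round(4),'collar',cf,'tip',tip,'len',tip-cf[1],'collarface xy',C+U*cf[1],'tipxy',C+U*tip,'top',np.median(top),'axis deg',np.degrees(np.arctan2(U[1],U[0])))
plan([.42,-.27,.50],2.36)
```

```text
w2 [0.599653  0.1807004] [-0.68894072 -0.72481769] residual 0.0004 collar [0.04128301 0.04875427] tip 0.1016545355242463 len 0.05290026223397233 collarface xy [0.56606419 0.14536244] tipxy [0.52961905 0.10701939] top 0.20534695754691745 axis deg -133.5463163723386
w3 [0.60017609 0.18024849] [-0.69190411 -0.72198941] residual 0.0002 collar [0.04090401 0.04878711] tip 0.10104967330009638 len 0.05226256544423962 collarface xy [0.56642008 0.14502471] tipxy [0.5302594  0.10729169] top 0.20531549097922652 axis deg -133.7810253306772
shift mm [-105.4 -350.3    0.9] roll 0.0607 pos [0.572  0.0627 0.501 ] yaw 2.4207
```

Run:
```python
from h import *
plan([.482,-.392,.48],2.38)
```

```text
shift mm [-232.5 -401.    20.9] roll 0.0407 pos [0.572  0.0627 0.501 ] yaw 2.4207
```

```bash
python3 -m crank '[[1,-20,-34,2,0],[1,-40,-69,4,0.01],[1,-60,-103,6,0.01],[1,-80,-138,8,0.02],[1,-100,-172,10,0.02],[1,-120,-207,12,0.02],[1,-140,-241,14,0.03],[1,-160,-276,16,0.03],[1,-180,-310,18,0.03],[1,-200,-345,20,0.04],[1,-218,-376,21,0.04],[1,-232,-401,21,0.04]]' && python3 -m crank '[[1,0,0,0,0],[1,0,0,0,0],[1,0,0,0,0]]' | head -3
python3 - <<'E'
from h import *
p,d,c=look("wrist");np.savez('/tmp/c1',p=p,d=d,K=c[0],R=c[1],t=c[2])
E
python3 -m crank '[[1,20,0,0,0],[1,40,0,0,0],[1,50,0,0,0],[1,50,0,0,0],[1,50,0,0,0],[1,50,0,0,0]]'
cat > c.py <<'E'
from h import *
import sys
p,d,c=look("wrist");np.savez('/tmp/c2',p=p,d=d,K=c[0],R=c[1],t=c[2])
obs=[[],[]];ims=[]
for n in("c1","c2"):
    z=np.load(f'/tmp/{n}.npz');p,d=z['p'],z['d'];c=(z['K'],z['R'],z['t']);P=cloud(d,c);v=P[...,2]
    near=(abs(P[...,0]-.446)<.06)&(abs(P[...,1]+.357)<.06)&(d>0)
    m=near&(v>.172)&(v<.2);q=P[m];print(n,m.sum(),'top z',np.median(q[:,2]),p[m].mean(0))
    r=cv2.minAreaRect(q[:,:2].astype(np.float32)*1000);B=cv2.boxPoints(r);print('rect',np.round(r[0],1),np.round(r[1],1),r[2])
    e=B-np.roll(B,1,0);e=e[np.argmax(np.linalg.norm(e,axis=1))];print('width dir deg',np.degrees(np.arctan2(e[1],e[0])))
    s=near&(v>.09)&(v<.102);b=P[s];C=b[:,:2].mean(0);U=np.linalg.svd(b[:,:2]-C)[2][0];pr=(b[:,:2]-C)@U
    print('bridge',s.sum(),C,'z',np.median(b[:,2]),'len',np.ptp(pr),'mid',C+U*(pr.max()+pr.min())/2,'deg',np.degrees(np.arctan2(U[1],U[0])))
    ys,xs=np.nonzero(m);obs[0].append(ray(c,xs.mean(),ys.mean()))
    a=p.copy();a[m]=(255,0,0);y,x=int(ys.mean()),int(xs.mean());ims.append(cv2.resize(a[max(y-75,0):y+75,max(0,x-100):x+100],(400,300)))
print('tri top',tri(obs[0]));save('c12',np.hstack(ims));print(telemetry.observe()["tool_rot"],telemetry.observe()["tool_pos"])
E
python3 c.py
```

```text
time: 2.83
tool_pos: [0.481, -0.3938, 0.4799]
tool_rot: [-3.141, 0.0, 2.379]
contact_force: [0.2, -0.4, 1.4]
opening: 0.0918
grip_force: 0.0
time: 3.08
tool_pos: [0.4823, -0.3912, 0.4801]
tool_rot: [3.141, -0.0, 2.38]
time: 3.63
tool_pos: [0.4467, -0.3573, 0.4802]
tool_rot: [3.141, 0.001, 2.381]
contact_force: [0.2, -0.5, 0.3]
opening: 0.0916
grip_force: 0.0
c1 272 top z 0.181511411871983 [102.59558824 103.26838235 111.56985294]
rect [ 447.2 -357.9] [ 6.1 30.3] 46.416893005371094
width dir deg -43.583084
bridge 741 [ 0.44418921 -0.35476073] z 0.0956510738734817 len 0.10421828351117202 mid [ 0.44775453 -0.35805709] deg -42.755292669124614
c2 245 top z 0.1816571398349925 [101.74285714 102.43265306 110.73061224]
rect [ 447.5 -357.7] [ 5.5 30.9] 46.37276077270508
width dir deg -43.627254
bridge 573 [ 0.43929323 -0.34992794] z 0.0956636682316613 len 0.10341429815321039 mid [ 0.44783549 -0.35770598] deg -42.31899995839917
tri top [ 0.44665948 -0.35696663  0.18147448]
[3.14146090e+00 6.91010494e-04 2.38065324e+00] [ 0.44669309 -0.35764447  0.47985339]
```

View pics/c12.png

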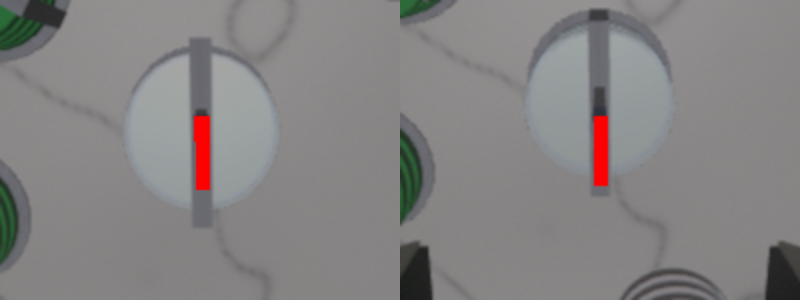

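The red masks mark the tab tops and sit squarely on the carrier with clear dishes, with the green ones to the left. The carrier is at (0.447,-0.358), with the tab top at 0.1815 (two views) against 0.182 expected, and its normal is at 46.4°. Descend and grasp.

```bash
python3 -c "
from h import *
plan([.4473,-.3578,.321],2.3806)"
python3 -m crank '[[0.6,0,0,25,0],[0.6,0,0,55,0],[0.6,0,0,85,0],[0.6,0,0,110,0],[0.6,0,0,130,0],[0.6,0,0,145,0],[0.6,0,0,155,0],[0.6,0,0,159,0],[0.6,0,0,159,0],[0.6,0,0,159,0]]' 25
python3 -c "
from h import *
plan([.4473,-.3578,.321],2.3806)"
```

```text
shift mm [ -0.4   0.3 158.9] roll 0.0001 pos [ 0.4467 -0.3576  0.4799] yaw 2.3807
time: 4.52
tool_pos: [0.4464, -0.3581, 0.3213]
tool_rot: [3.142, 0.001, 2.38]
contact_force: [-0.8, 0.6, 0.1]
opening: 0.0731
grip_force: 0.0
shift mm [-0.4  0.9  0.3] roll -0.0007 pos [ 0.4464 -0.3581  0.3213] yaw 2.3799
```

```bash
python3 -m crank '[[0.2,0,0.5,0,0],[-0.3,0,0.5,0,0],[-0.7,0,0.5,0,0],[-1,0,0.5,0,0],[-1,0,0.5,0,0],[-1,0,0.5,0,0],[-1,0,0.5,0,0],[-1,0,0.5,0,0],[-1,0,0.5,0,0],[-1,0,0.5,0,0],[-1,0,0.5,0,0]]' 25
python3 -m crank '[[-1,0,0,-2,0],[-1,0,0,-6,0],[-1,0,0,-12,0],[-1,0,0,-20,0],[-1,0,0,-30,0],[-1,0,0,-30,0]]' 25
```

```text
time: 5.43
tool_pos: [0.4465, -0.3574, 0.3206]
tool_rot: [3.141, -0.0, 2.38]
contact_force: [0.2, -2.0, -4.8]
opening: 0.0057
grip_force: 25.1
time: 5.93
tool_pos: [0.4468, -0.3578, 0.3535]
tool_rot: [-3.141, 0.004, 2.38]
contact_force: [1.4, -1.7, -5.2]
opening: 0.0058
grip_force: 25.0
```

```bash
python3 -m crank '[[-1,0,0,-12,0],[-1,0,0,-30,0],[-1,0,0,-50,0],[-1,0,0,-72,0],[-1,0,0,-95,0],[-1,0,0,-118,0],[-1,0,0,-141,0],[-1,0,0,-164,0],[-1,0,0,-184,0],[-1,0,0,-198,0],[-1,0,0,-205,0],[-1,0,0,-207,0]]' 25
python3 -c "
from h import *
plan([.46,-.03,.56],2.3796);plan([.5104,.0866,.44],2.3796)
p,d,c=look('wrist');save('lift',p)"
```

```text
time: 6.93
tool_pos: [0.4462, -0.3573, 0.5591]
tool_rot: [-3.142, 0.003, 2.38]
contact_force: [-0.2, -0.9, -4.5]
opening: 0.0058
grip_force: 25.0
shift mm [216.  246.3  -1.5] roll 0.0002 pos [ 0.4462 -0.3573  0.5591] yaw 2.3798
shift mm [260.3 365.5 118.4] roll 0.0002 pos [ 0.4462 -0.3573  0.5591] yaw 2.3798
```

View pics/lift.png

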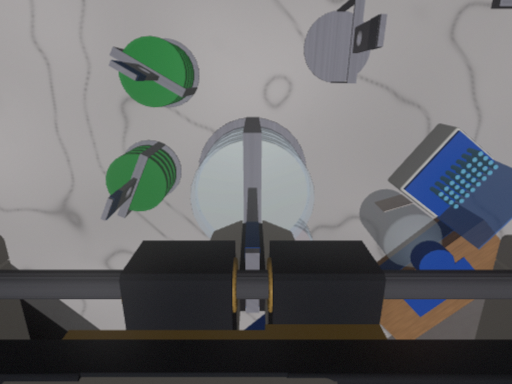

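The picture shows the loaded carrier held upright between the fingers (bridge at (252,150)), with the empty carrier at (340,45). Go across above the empty carrier.

```bash
python3 -m crank '[[-1,8,9,0,0],[-1,22,25,0,0],[-1,42,48,0,0],[-1,64,73,0,0],[-1,86,98,0,0],[-1,108,123,0,0],[-1,130,148,0,0],[-1,152,173,0,0],[-1,174,198,0,0],[-1,194,221,0,0],[-1,208,237,0,0],[-1,216,246,0,0]]' 25
python3 -c "
from h import *
plan([.5104,.0866,.406],2.3796)"
```

```text
time: 7.98
tool_pos: [0.4591, -0.0274, 0.5567]
tool_rot: [3.142, -0.003, 2.383]
contact_force: [-1.6, -0.5, -4.0]
opening: 0.0061
grip_force: 25.0
shift mm [ 40.9 118.  150.8] roll 0.003 pos [ 0.4591 -0.0274  0.5567] yaw 2.3826
```

```bash
python3 -m crank '[[-1,4,8,8,0],[-1,8,20,22,0],[-1,14,36,40,0],[-1,20,52,60,0],[-1,26,70,80,0],[-1,31,86,100,0],[-1,35,98,118,0],[-1,38,106,132,0],[-1,40,112,143,0],[-1,41,116,150,0],[-1,41,118,153,0],[-1,41,118,153,0]]' 25
python3 -m crank '[[-1,0,0,0,0],[-1,0,0,0,0],[-1,0,0,0,0],[-1,0,0,0,0]]'
python3 - <<'E'
from h import *
plan([.5104,.0866,.403],2.3796)
ims=[]
for n in("wrist","side"):
    p,d,c=look(n);np.savez('/tmp/p_'+n,p=p,d=d,K=c[0],R=c[1],t=c[2])
    if n=="side":
        uv=cv2.projectPoints(np.array([[.52,.1,.2]]),cv2.Rodrigues(c[1])[0],c[2],c[0],None)[0].ravel();x,y=uv.astype(int);p=p[y-45:y+45,x-60:x+60]
    ims.append(cv2.resize(p,(400,300),interpolation=cv2.INTER_CUBIC))
save('pre',np.hstack(ims))
E
```

```text
time: 8.98
tool_pos: [0.5118, 0.0832, 0.4041]
tool_rot: [-3.141, -0.001, 2.38]
contact_force: [-0.7, 0.1, -4.9]
opening: 0.0058
grip_force: 25.0
time: 9.32
tool_pos: [0.5117, 0.083, 0.4054]
tool_rot: [3.141, 0.001, 2.379]
contact_force: [0.2, 0.2, -4.9]
opening: 0.0057
grip_force: 25.0
shift mm [3.4 1.7 2.4] roll -0.0003 pos [0.5117 0.083  0.4054] yaw 2.3793
```

View pics/pre.png

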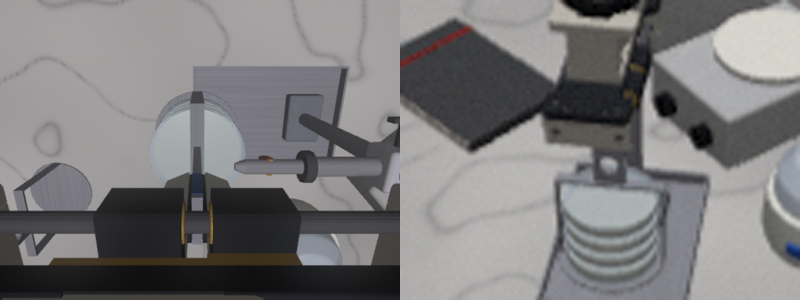

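The left panel shows the peg tip just right of the held plate. The right panel shows the plate's eye clear, facing the side camera. Now I measure the plate and peg in the tool frame.

Run:
```python
from h import *
tp,R,s=tool()
for n in("wrist","side"):
    z=np.load(f'/tmp/p_{n}.npz');d=z['d'];c=(z['K'],z['R'],z['t']);P=cloud(d,c);T=(P-tp)@R*1000;ok=d>0
    hb=np.abs(T[...,2]-225)<4   # bridge, .096 above base -> tool z 225
    b=T[ok&hb&(abs(T[...,1])<12)&(abs(T[...,0])<60)]
    if len(b):print(n,'bridge',len(b),'x',np.percentile(b[:,0],[1,99]),'y',np.percentile(b[:,1],[1,50,99]),'z',np.median(b[:,2]))
    q=T[ok&(T[...,2]>176)&(T[...,2]<222)&(abs(T[...,1])<10)&(abs(T[...,0])<25)]
    if len(q):
        print(n,'plate',len(q),'y',np.median(q[:,1]))
        for zz in range(178,222,4):
            k=q[(q[:,2]>=zz)&(q[:,2]<zz+4)]
            if len(k):print(zz,len(k),np.sort(k[:,0])[[0,-1]].round(1),np.diff(np.sort(k[:,0])).max().round(1) if len(k)>1 else '')
    g=T[ok&(T[...,1]>34)&(T[...,1]<70)&(abs(T[...,0])<20)&(abs(T[...,2]-200)<10)]
    if len(g):
        print(n,'peg x',np.percentile(g[:,0],[2,50,98]),'top z',np.percentile(g[:,2],2),'ymin',T[ok&(T[...,1]>10)&(abs(T[...,0])<20)&(abs(T[...,2]-202)<10)][:,1].min())
for X in((.530,.1072,.2),(.5663,.1452,.2)):print((np.array(X)-tp)@R*1000)
```

```text
wrist bridge 1286 x [-10.67597581  50.56790783] y [-6.14915148  0.02498191  5.53921683] z 224.5091582052048
wrist plate 318 y -0.06336496863687394
178 41 [ 8.4 14. ] 2.6
182 23 [13.1 13.8] 0.1
186 29 [12.9 14.2] 0.2
190 28 [12.9 14.1] 0.2
194 24 [12.9 13.8] 0.2
198 24 [13.1 13.8] 0.1
202 20 [13.1 13.8] 0.2
206 22 [13.  13.8] 0.1
210 23 [13.1 13.9] 0.1
214 18 [13.2 13.8] 0.1
218 23 [13.1 14.1] 0.2
wrist peg x [-2.05525541  5.30161037  9.50854821] top z 198.68897880648368 ymin 29.38314721675064
side bridge 92 x [-54.30282481  47.70018741] y [-10.99079404  -1.45920619   9.02653318] z 224.31610746038473
side plate 89 y -2.029049129750573
178 3 [-13.   -0.3] 9.5
182 7 [-15.3   9.8] 5.8
186 11 [-15.3   9.8] 5.9
190 7 [-17.4   6.5] 12.6
194 7 [-17.6  10.3] 16.5
198 4 [-17.7   9.1] 22.2
202 4 [-17.2   7.5] 14.4
206 14 [-18.5   9.9] 3.2
210 8 [-17.6  10.3] 9.7
214 11 [-14.6  10.5] 6.7
218 13 [-24.9  20.6] 6.4
[  3.44621202  29.97472256 205.14196626]
[  3.42333282  82.52649104 205.17522663]
```

```bash
python3 -m crank '[[-1,1.5,0,1,0],[-1,3.5,0,2,0],[-1,4.7,0,2.5,0],[-1,4.7,0,2.5,0],[-1,4.7,0,2.5,0],[-1,4.7,0,2.5,0]]'
cat > m.py <<'E'
from h import *
tp,R,s=tool();p,d,c=look("wrist");P=cloud(d,c);T=(P-tp)@R*1000;ok=d>0
b=T[ok&(np.abs(T[...,2]-225)<4)&(abs(T[...,1])<12)&(abs(T[...,0])<60)]
e=T[ok&(T[...,2]>184)&(T[...,2]<215)&(abs(T[...,1])<5)&(abs(T[...,0])<25)]
print('bridge end x',np.percentile(b[:,0],99),'z',np.median(b[:,2]),'plate edge',np.percentile(e[:,0],95),'y',np.percentile(e[:,1],[5,95]))
t2=T[ok&(T[...,1]>10)&(abs(T[...,0])<20)&(abs(T[...,2]-200)<10)]
if len(t2):
    y0=t2[:,1].min();g=t2[(t2[:,1]>y0+10)&(t2[:,1]<y0+22)];print('tip y',y0)
    for a in(y0+10,y0+40):
        g=t2[(t2[:,1]>a)&(t2[:,1]<a+8)];print('peg x',np.percentile(g[:,0],[2,98]),np.percentile(g[:,0],[2,98]).mean(),'top z',np.percentile(g[:,2],5))
for X in((.530,.1072,.2),(.5663,.1452,.2)):print((np.array(X)-tp)@R*1000)
print(tp,s["tool_rot"],s["contact_force"],s["time"])
E
python3 m.py
```

```text
time: 9.92
tool_pos: [0.5083, 0.0866, 0.4022]
tool_rot: [3.141, 0.0, 2.38]
contact_force: [-0.2, -0.8, -5.7]
opening: 0.0059
grip_force: 25.0
bridge end x 50.71468746627488 z 224.72938348875056 plate edge 14.035468646162768 y [-2.99524666  2.31730899]
tip y 29.26542045999422
peg x [-5.94660602  4.18559631] -0.8805048504522768 top z 196.16966255415426
peg x [-5.76863959  4.21679107] -0.7759242605277561 top z 196.0189689835535
[ -1.46441483  29.85501523 202.2496249 ]
[ -1.51104363  82.40677802 202.25691873]
[0.50830498 0.08659611 0.40224535] [3.14145394e+00 8.70689983e-05 2.37995801e+00] [-0.24143805 -0.78299102 -5.74583637] 9.9167
```

Aligned within 0.5 mm. Slide over the tip, stopping short of the latch.

```bash
python3 -m crank '[[-1,0,4,-0.3,0],[-1,0,9,-0.3,0],[-1,0,14,-0.3,0],[-1,0,19,-0.3,0],[-1,0,24,-0.3,0],[-1,0,28,-0.3,0],[-1,0,32,-0.3,0],[-1,0,36,-0.3,0],[-1,0,40,-0.3,0],[-1,0,43,-0.3,0],[-1,0,44,-0.3,0],[-1,0,44,-0.3,0]]'
python3 m.py
```

```text
time: 10.97
tool_pos: [0.5388, 0.1185, 0.4025]
tool_rot: [3.142, -0.0, 2.38]
contact_force: [-0.5, -0.0, -4.2]
opening: 0.0058
grip_force: 25.0
bridge end x 50.70015788163086 z 224.77098798526117 plate edge 14.032118542895747 y [-4.25916135  4.29843233]
tip y 10.241447278513716
peg x [-5.75880207  4.26930635] -0.7447478610791562 top z 196.17397969689424
peg x [-8.57162339  6.19054953] -1.190536929718931 top z 194.28249075184067
[ -1.47923116 -14.24613362 202.46193021]
[ -1.52963338  38.30562619 202.46256451]
[0.53876609 0.1185223  0.40246218] [ 3.14158053e+00 -5.32089780e-05  2.38002981e+00] [-0.49441268 -0.03981949 -4.17982891] 10.9667
```

```bash
python3 -m crank '[[-1,0,3,0,0],[-1,0,6,0,0],[-1,0,9,0,0],[-1,0,12,0,0],[-1,0,15,0,0],[-1,0,18,0,0],[-1,0,21,0,0],[-1,0,24,0,0],[-1,0,27,0,0],[-1,0,30,0,0],[-1,0,32,0,0],[-1,0,32,0,0]]'
python3 -m crank '[[-1,0,0.5,0,0],[-1,0,1,0,0],[-1,0,1.3,0,0],[-1,0,1.3,0,0]]'
python3 -m crank '[[-1,0,0.3,0,0],[-1,0,0.6,0,0],[-1,0,0.8,0,0],[-1,0,0.8,0,0]]'
python3 m.py | tail -3
```

```text
time: 12.02
tool_pos: [0.561, 0.1418, 0.4024]
tool_rot: [3.141, -0.0, 2.38]
contact_force: [-1.5, 1.1, -5.6]
opening: 0.0058
grip_force: 25.0
time: 12.35
tool_pos: [0.5616, 0.1424, 0.4026]
tool_rot: [3.141, 0.0, 2.38]
contact_force: [1.0, -0.2, -5.6]
opening: 0.0058
grip_force: 25.0
time: 12.68
tool_pos: [0.5622, 0.143, 0.4026]
tool_rot: [3.141, 0.0, 2.38]
contact_force: [-1.4, 0.2, -4.7]
opening: 0.006
grip_force: 25.0
[ -1.43999565 -48.19221369 202.54699359]
[ -1.47902706   4.35955529 202.55434876]
[0.56220082 0.14304606 0.40255373] [3.14145269e+00 2.49535503e-06 2.37981344e+00] [-1.36464415  0.22666286 -4.65642334] 12.6833
```

```bash
cat > f.py <<'E'
from h import *
p,R,s=tool();f=R.T@s["contact_force"];print('tool force',f.round(2),'along y',((p-np.array([.5663,.1452,.2]))@R*1000)[1].round(2),'tilt',s["tool_rot"][:2].round(4),'T',(R.T@s["torque"]).round(3))
E
for i in 1; do python3 f.py; done
python3 -m crank '[[-1,0,0.3,0,0],[-1,0,0.6,0,0],[-1,0,0.6,0,0]]' >/dev/null; python3 f.py
python3 -m crank '[[-1,0,0.2,0,0],[-1,0,0.4,0,0],[-1,0,0.4,0,0]]' >/dev/null; python3 f.py
python3 -m crank '[[-1,0,0.2,0,0],[-1,0,0.3,0,0],[-1,0,0.3,0,0]]' >/dev/null; python3 f.py
```

```text
tool force [-0.25  0.64  4.25] along y -4.38 tilt [ 3.1415 -0.    ] T [-0.011  0.008 -0.004]
tool force [0.07 0.91 5.81] along y -3.74 tilt [ 3.1415 -0.    ] T [ 0.02  -0.021  0.029]
tool force [1.04 0.04 5.9 ] along y -3.36 tilt [ 3.1415 -0.    ] T [0.034 0.023 0.025]
tool force [-0.02  1.06  5.04] along y -3.07 tilt [ 3.1415e+00 -1.0000e-04] T [ 0.055 -0.027 -0.002]
```

```bash
python3 -m crank '[[-1,0,0.2,0,0],[-1,0,0.4,0,0],[-1,0,0.4,0,0]]' >/dev/null; python3 f.py
python3 -m crank '[[-1,0,0.2,0,0],[-1,0,0.4,0,0],[-1,0,0.4,0,0]]' >/dev/null; python3 f.py
python3 -m crank '[[-1,0,0.2,0,0],[-1,0,0.3,0,0],[-1,0,0.3,0,0]]' >/dev/null; python3 f.py
```

```text
tool force [0.39 0.45 4.17] along y -2.64 tilt [3.1415 0.    ] T [ 0.019  0.04  -0.074]
tool force [ 0.37 -0.99  4.5 ] along y -2.55 tilt [-3.1411e+00 -1.0000e-04] T [ 0.33   0.039 -0.028]
tool force [-0.57 -4.19  2.41] along y -2.49 tilt [-3.1406e+00 -2.0000e-04] T [ 0.786 -0.044  0.022]
```

```bash
python3 -m crank '[[-1,0,-0.2,0,0],[-1,0,-0.2,0,0],[-1,0,-0.2,0,0],[-1,0,-0.2,0,0]]' >/dev/null; python3 f.py
cat > r.py <<'E'
from h import *
for n in("side","wrist"):
    p,d,c=look(n);P=cloud(d,c);h=p.astype(int);m=(h[...,0]>h[...,1]+25)&(h[...,0]>h[...,2]+25)&(d>0)&(np.linalg.norm(P-np.array([.545,.122,.19]),axis=-1)<.06)
    q=P[m];print(n,m.sum(), np.c_[q,p[m]].round(3)[:6].tolist() if m.sum() else '')
    if m.sum():
        U=np.array([-.6904,-.7234]);print('along from collar',np.percentile((q[:,:2]-[.5663,.1452])@U,[5,50,95])*1000,'z',np.percentile(q[:,2],[5,95]))
E
python3 r.py
```

```text
tool force [-0.47 -3.69  3.38] along y -2.49 tilt [-3.1411e+00 -1.0000e-04] T [ 0.93  -0.021  0.053]
side 0 
wrist 7 [[0.544, 0.13, 0.202, 136.0, 109.0, 66.0], [0.544, 0.131, 0.202, 136.0, 109.0, 66.0], [0.545, 0.131, 0.202, 136.0, 108.0, 67.0], [0.545, 0.131, 0.201, 135.0, 108.0, 67.0], [0.546, 0.132, 0.202, 130.0, 103.0, 64.0], [0.545, 0.131, 0.203, 141.0, 113.0, 70.0]]
along from collar [24.01336575 25.00057566 26.04496651] z [0.20120953 0.20258934]
```

The gold pivot pin lies 25 mm out as it should, and the plate rests on the collar at about 4 N. Draw back gently and feel for the latch, expected after about 14 mm.

```bash
python3 -m crank '[[-1,0,-1.5,0,0],[-1,0,-3,0,0],[-1,0,-4.5,0,0],[-1,0,-6,0,0],[-1,0,-7.5,0,0],[-1,0,-9,0,0],[-1,0,-10.5,0,0],[-1,0,-12,0,0],[-1,0,-12,0,0]]' >/dev/null; python3 f.py
python3 -m crank '[[-1,0,-0.4,0,0],[-1,0,-0.8,0,0],[-1,0,-0.8,0,0]]' >/dev/null; python3 f.py
python3 -m crank '[[-1,0,-0.3,0,0],[-1,0,-0.6,0,0],[-1,0,-0.6,0,0]]' >/dev/null; python3 f.py
python3 -m crank '[[-1,0,-0.3,0,0],[-1,0,-0.5,0,0],[-1,0,-0.5,0,0]]' >/dev/null; python3 f.py
```

```text
tool force [0.94 0.04 5.19] along y -14.44 tilt [3.1415 0.    ] T [ 0.013 -0.052  0.035]
tool force [ 0.36 -0.46  4.51] along y -15.01 tilt [3.1415 0.    ] T [-0.003  0.021 -0.017]
tool force [ 0.5  -0.22  5.11] along y -15.61 tilt [ 3.1415 -0.    ] T [-0.008  0.028  0.012]
tool force [0.33 1.1  5.  ] along y -16.1 tilt [3.1415e+00 1.0000e-04] T [ 0.026 -0.032 -0.036]
```

Contact is expected at about -16.6; continue in small steps.

```bash
for i in 1 ; do python3 -m crank '[[-1,0,-0.2,0,0],[-1,0,-0.4,0,0],[-1,0,-0.4,0,0]]' >/dev/null; python3 f.py
python3 -m crank '[[-1,0,-0.2,0,0],[-1,0,-0.4,0,0],[-1,0,-0.4,0,0]]' >/dev/null; python3 f.py; done
python3 -m crank '[[-1,0,-0.2,0,0],[-1,0,-0.3,0,0],[-1,0,-0.3,0,0]]' >/dev/null; python3 f.py
```

```text
tool force [-0.06 -0.16  4.08] along y -16.53 tilt [ 3.1415 -0.    ] T [-0.036 -0.003  0.031]
tool force [1.2  2.22 6.31] along y -16.61 tilt [3.1408e+00 1.0000e-04] T [-0.32  -0.03   0.046]
tool force [0.07 4.29 5.84] along y -16.72 tilt [3.1405e+00 1.0000e-04] T [-0.704 -0.03  -0.047]
```

Caught: about 4 N after 14.1 mm of play. Hold for a second, relax a little, then let down on the peg.

```bash
python3 -m crank '[[-1,0,0,0,0],[-1,0,0,0,0],[-1,0,0,0,0],[-1,0,0,0,0],[-1,0,0,0,0],[-1,0,0,0,0],[-1,0,0,0,0],[-1,0,0,0,0],[-1,0,0,0,0],[-1,0,0,0,0],[-1,0,0,0,0],[-1,0,0,0,0]]' >/dev/null; python3 f.py
python3 -m crank '[[-1,0,0.2,0.3,0],[-1,0,0.4,0.8,0],[-1,0,0.4,1.3,0],[-1,0,0.4,1.6,0],[-1,0,0.4,1.6,0]]' >/dev/null; python3 f.py
python3 -m crank '[[-1,0,0,0.3,0],[-1,0,0,0.5,0],[-1,0,0,0.5,0]]' >/dev/null; python3 f.py
python3 -m crank '[[-1,0,0,0.2,0],[-1,0,0,0.4,0],[-1,0,0,0.4,0]]' >/dev/null; python3 f.py
```

```text
tool force [0.1  5.8  7.14] along y -16.79 tilt [3.1406e+00 1.0000e-04] T [-1.043  0.098  0.026]
tool force [0.1  3.51 2.18] along y -16.74 tilt [3.1411e+00 6.0000e-04] T [-0.759 -0.033  0.011]
tool force [-0.4   4.08  3.61] along y -16.77 tilt [3.1413e+00 3.0000e-04] T [-0.751 -0.039 -0.013]
tool force [0.58 3.56 2.66] along y -16.76 tilt [3.1414e+00 1.0000e-04] T [-0.788 -0.097 -0.031]
```

```bash
python3 -m crank '[[-1,0,0.2,0,0],[-1,0,0.4,0,0],[-1,0,0.6,0,0],[-1,0,0.6,0,0]]' |sed -n 2p; python3 f.py
python3 -m crank '[[-1,0,0,0.2,0],[-1,0,0,0.4,0],[-1,0,0,0.4,0]]' |sed -n 2p; python3 f.py
python3 m.py
```

```text
tool_pos: [0.5539, 0.1344, 0.3997]
tool force [0.32 2.13 4.29] along y -16.63 tilt [-3.1405e+00 -5.0000e-04] T [-0.314 -0.079  0.021]
tool_pos: [0.5539, 0.1344, 0.3994]
tool force [0.34 0.84 3.26] along y -16.58 tilt [-3.1407e+00 -5.0000e-04] T [-0.127 -0.     0.01 ]
bridge end x 50.72671241792724 z 224.77180340581916 plate edge 13.989935334252422 y [-4.26940175  4.16797831]
tip y 10.10956916573695
peg x [-7.15043569 10.68719271] 1.7683785121906674 top z 190.64306935712156
peg x [-7.71556064  5.99636521] -0.859597714938662 top z 191.41839402608798
[ -1.59394261 -35.97434297 199.47410278]
[ -1.6300579   16.57740936 199.42912795]
[0.55386631 0.13438636 0.39944401] [-3.14073717e+00 -4.88961984e-04  2.37975795e+00] [ 0.33355111  0.83908005 -3.26051899] 19.4167
```

```bash
python3 -m crank '[[-1,0,0,0.2,0],[-1,0,0,0.4,0],[-1,0,0,0.4,0]]' |sed -n 2p; python3 f.py
python3 -m crank '[[-1,0,0,0.2,0],[-1,0,0,0.3,0],[-1,0,0,0.3,0]]' |sed -n 2p; python3 f.py
```

```text
tool_pos: [0.5538, 0.1344, 0.3993]
tool force [1.23 0.3  1.66] along y -16.55 tilt [-3.141e+00 -2.000e-04] T [ 0.221  0.153 -0.062]
tool_pos: [0.5538, 0.1344, 0.3992]
tool force [ 1.01 -2.87 -1.6 ] along y -16.47 tilt [-3.1413  0.    ] T [ 0.589  0.269 -0.031]
```

Weight is now on the peg. Relax the grip, then open slowly.

```bash
python3 -m crank '[[-1,0,0,-0.2,0],[-1,0,0,-0.2,0],[-1,0,0,-0.2,0],[-1,0,0,-0.2,0]]' 3 | tail -2; python3 f.py
python3 -m crank '[[-0.84,0,0,0,0],[-0.8,0,0,0,0],[-0.75,0,0,0,0],[-0.7,0,0,0,0],[-0.65,0,0,0,0],[-0.6,0,0,0,0],[-0.55,0,0,0,0],[-0.5,0,0,0,0],[-0.45,0,0,0,0],[-0.4,0,0,0,0],[-0.4,0,0,0,0]]' | tail -2; python3 f.py
```

```text
opening: 0.0058
grip_force: 3.0
tool force [ 0.24 -2.61 -0.84] along y -16.28 tilt [-3.1415e+00  1.0000e-04] T [ 0.529  0.106 -0.03 ]
opening: 0.0277
grip_force: 0.0
tool force [-0.53 -0.24  0.33] along y -16.19 tilt [ 3.1415 -0.    ] T [-0.019 -0.055  0.012]
```

Released with no residual load. Raise clear and look.

```bash
python3 -m crank '[[-0.4,0,0,-3,0],[-0.4,0,0,-9,0],[-0.4,0,0,-18,0],[-0.4,0,0,-30,0],[-0.4,0,0,-45,0],[-0.4,0,0,-62,0],[-0.4,0,0,-80,0],[-0.4,0,0,-98,0],[-0.4,0,0,-114,0],[-0.4,0,0,-120,0],[-0.4,0,0,-120,0],[-0.4,0,0,-120,0]]' | sed -n 2,4p
python3 -m crank '[[0,-15,0,0,0],[0,-35,0,0,0],[0,-50,0,0,0],[0,-50,0,0,0],[0,-50,0,0,0],[0,-50,0,0,0],[0,-50,0,0,0],[0,-50,0,0,0]]' >/dev/null
python3 - <<'E'
from h import *
ims=[]
for n in("wrist","side"):
    for k in (0,1):
        p,d,c=look(n);P=cloud(d,c)
        m=(d>0)&(abs(P[...,0]-.555)<.05)&(abs(P[...,1]-.134)<.05)&(P[...,2]>.255)&(P[...,2]<.275);q=P[m]
        if len(q)>3:
            r=cv2.minAreaRect(q[:,:2].astype(np.float32)*1000);print(n,len(q),'top z',np.median(q[:,2]).round(4),'centre',np.round(r[0],1),r[1],r[2],'from collar',((np.array(r[0])/1000-[.5663,.1452])@[-.6904,-.7234]*1000).round(1))
    if n=="side":p=p[110:200,185:305]
    ims.append(cv2.resize(p,(400,300),interpolation=cv2.INTER_CUBIC))
save('end',np.hstack(ims))
E
python3 r.py
```

```text
tool_pos: [0.5539, 0.1345, 0.519]
tool_rot: [3.141, 0.0, 2.38]
contact_force: [-0.1, 0.5, -0.1]
wrist 365 top z 0.2603 centre [554.  133.8] (6.07572078704834, 30.499794006347656) 46.35784149169922 from collar 16.8
wrist 376 top z 0.2603 centre [554.  133.8] (6.0926995277404785, 30.424169540405273) 46.2635383605957 from collar 16.7
side 29 top z 0.2605 centre [555.3 133. ] (12.992742538452148, 28.597232818603516) 48.630008697509766 from collar 16.4
side 32 top z 0.2599 centre [556.  133.2] (14.195793151855469, 30.31949806213379) 44.638065338134766 from collar 15.8
side 0 
wrist 2 [[0.544, 0.13, 0.203, 136.0, 110.0, 69.0], [0.545, 0.131, 0.202, 134.0, 107.0, 67.0]]
along from collar [25.0544259  25.44460007 25.83477425] z [0.20207965 0.20328526]
```

View pics/end.png

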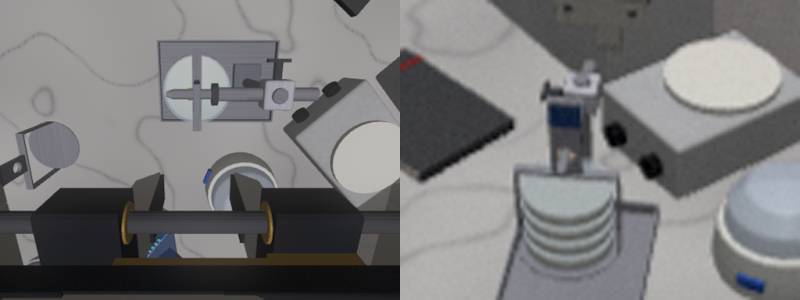

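The picture shows the carrier hanging upright on the peg (plate at (197,90) between tip and collar). It is 16.7 mm from the collar, against the latch, at rest and with the gripper clear; the tab top at 0.260 fits an eye let down 3 mm.

```bash
python3 -c "
from cell import ticket
print(ticket.hand_in())"
```

```text
the job is handed in; nothing more can be done
None
```

The carrier hangs upright and at rest on the peg, held behind the fallen latch; contact forces at every reading stayed below about 8 N, and the job is handed in.

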